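Make up a letter-writing kit and a post-desk kit

TASK

Make up two desk kits from the stock on the desk. Green tray: the black fountain pen in the pen groove and the ink bottle upright in the middle of either bay. White tray: the silver ball pen in the pen groove, the eraser lying in the middle of one bay and the brown-handled stamp upright in the middle of the other; leave the black-handled stamp and the binder clip where they are.

Things in the scene. Friction and masses are not known exactly. Their poses are not given: they have to be found in the camera images.
- green_tray: Green kit tray, fixed, 136 (x) x 200 (y) x 12 mm. Origin: centre of its underside; x toward the bays, y along the pen groove. Floor top 4 mm above the origin, 5 mm outer walls 12 mm, 3 mm ribs 8 mm. Groove along y, centre line x = -33 mm, 17 mm clear between ribs, 190 mm long. Two grey-felt bays 84 (x) x 93 (y) mm, centres x = +21, y = +48 and -48 mm, parted by a rib.
- white_tray: White kit tray, fixed; the same in shape, size, axes, groove and bays as the green tray. Both trays stand on the bare desk nearer the robot; the stock is beyond them on a leather desk pad whose top is 4 mm higher (8 mm at its two side bands).
- fountain_pen_axis (a point): Black capped fountain pen lying flat, loose, 132 mm long, 13 mm thick. This point: middle of the pen, on its long axis, 7 mm above what it lies on; its y axis runs along the pen. Round: it can roll, and x and z turn with it.
- ball_pen_axis (a point): Silver ball pen lying flat, loose, 132 mm long, 13 mm thick. This point: middle of the pen, on its long axis, 7 mm above what it lies on; its y axis runs along the pen. Round: it can roll, and x and z turn with it.
- ink_bottle: Square dark blue ink bottle, loose, 49 x 48 mm, 58 mm high, 0.14 kg. Origin: centre of its underside, z up. Glass body 48 mm wide up to 34 mm, shoulder narrowing to 38 mm up to 43 mm, then a round black cap 32 mm in diameter from 43 to 58 mm.
- eraser: Blue and white eraser lying flat, loose, 21 (x) x 52 (y) x 12 mm high. Origin: centre of its underside.
- brown_stamp: Hand stamp with brown turned handle, loose, standing on its block. Block 24 (x) x 48 (y) x 18 mm high; handle round, in the middle of the block, up to 66 mm, about 24 mm wide at its widest, at about 50 mm height. Origin: centre of its underside, z up.
- black_stamp: Hand stamp with BLACK handle, same shape as the brown-handled one, loose. Belongs to neither kit; stays where it is.
- binder_clip: Black spring binder clip with wire handles standing up, loose, 32 x 31 mm, 43 mm high. Origin: centre of its underside. Belongs to neither kit; stays where it is.

How it is judged:
At the end, for the whole second after the job is handed in: Each pen in its tray's groove (within 8 mm of the centre line, 30 mm lengthwise, 0.12 rad). Ink bottle and brown stamp upright, eraser flat, each within 15 mm (x, y) of the centre of its own bay in its tray. All on the tray floor, at rest; black stamp and clip within 15 mm of their start (x of fountain_pen_axis in the frame of green_tray between -0.041 and -0.025 m and y of fountain_pen_axis in the frame of green_tray between -0.03 and 0.03 m and z of fountain_pen_axis in the frame of green_tray below 0.0135 m and angle between the y axis of fountain_pen_axis and the y axis of green_tray, either way round below 0.12 rad and x of ball_pen_axis in the frame of white_tray between -0.041 and -0.025 m and y of ball_pen_axis in the frame of white_tray between -0.03 and 0.03 m and z of ball_pen_axis in the frame of white_tray below 0.0135 m and angle between the y axis of ball_pen_axis and the y axis of white_tray, either way round below 0.12 rad and ((x of ink_bottle in the frame of green_tray between 0.006 and 0.036 m and y of ink_bottle in the frame of green_tray between 0.033 and 0.063 m) or (x of ink_bottle in the frame of green_tray between 0.006 and 0.036 m and y of ink_bottle in the frame of green_tray between -0.063 and -0.033 m)) and angle between each of ink_bottle, brown_stamp, eraser's own z axis and vertical below 0.12 rad and z of ink_bottle in the frame of green_tray below 0.009 m and (((x of brown_stamp in the frame of white_tray between 0.006 and 0.036 m and y of brown_stamp in the frame of white_tray between 0.033 and 0.063 m) and (x of eraser in the frame of white_tray between 0.006 and 0.036 m and y of eraser in the frame of white_tray between -0.063 and -0.033 m)) or ((x of brown_stamp in the frame of white_tray between 0.006 and 0.036 m and y of brown_stamp in the frame of white_tray between -0.063 and -0.033 m) and (x of eraser in the frame of white_tray between 0.006 and 0.036 m and y of eraser in the frame of white_tray between 0.033 and 0.063 m))) and z of each of brown_stamp, eraser in the frame of white_tray below 0.009 m and linear speed of each of ink_bottle, eraser, brown_stamp below 0.02 m/s and distance of each of black_stamp, binder_clip from where it was at the start of the episode below 0.015 m); the robot touches nothing.
It fails at once if the black-handled stamp or the binder clip is moved 15 mm or more, or tipped over (distance of any of black_stamp, binder_clip from where it was at the start of the episode above 0.015 m or angle between any of black_stamp, binder_clip's own z axis and vertical above 0.5 rad).
It also fails if it takes over 115 s, if anything falls off the work surface, if the arm or the gripper's body presses on something with over 40 N, if the wrist force passes 120 N, or if a joint passes its speed limit or range.

ROBOT

A 6-joint arm with a two-finger parallel gripper is mounted at the origin on a cart in front of the work surface, level with it; the furniture and walls round the work are solid. World frame = base frame: x ahead of the robot, y to its left, z up, the work surface at z = 0. Lengths are in m, angles in rad, forces in N, time in s.
With the tool pointing down it reaches from about 0.275 to 0.85 m from the base axis. Payload 5.2 kg.
Tool frame: the origin (TCP) lies midway between the tips of the shut fingers; the grasp point (between the pads) lies 19 mm behind it; z points along the fingers, y is the direction in which the jaws open and shut (so a half turn about z gives the same grasp; the last joint's range is limited). The gripper opens to 85 mm and grips with 20 to 120 N. Pads are 22 mm wide; open, the fingers measure 114 mm over their backs; the gripper's body (76 mm by 85 mm) begins 54 mm behind the grasp point. The pads swing forward as they close: fully open they stand 13 mm farther back than shut.
Start: joints at [-1.53, 0.259, 1.535, -0, 1.348, -0.203], TCP at [0.133, -0.534, 0.231] pointing down, gripper open.
Joint ranges: [-3.14, 3.14], [-0.91, 2.08], [0.19, 2.58], [-1.22, 4.36], [0.22, 2.71], [-3.12, 3.12]. Speed limits (rad/s): [2.57, 2.57, 3.14, 3.14, 3.14, 3.14].

INTERFACE

Orientations are given as a 3x3 rotation matrix whose columns are the frame's x, y, z axes.
In Python, from station import r, hand, ik, monitor, imaging, ticket gives the robot as it stands. Calls block until the motion is done:
- r.movep(position, orientation): joint-space move of the TCP to a pose.
- r.servo_line(position, frame=None, max_speed=0.15, until_force=None): straight line of the TCP; frame=None keeps the orientation; max_speed is the mean speed in m/s. With until_force (N) it stops when the force on the tool has changed by that much, and returns True; else False.
- r.move_j(angles): joint-space move.
- hand.command_gripper(opening): finger opening in m; the grip force is fixed at half the most; returns when the fingers have stopped.
- r.dwell(seconds).
- ik(position, orientation): joint angles nearest the present ones, or None.
- monitor.read_state(): the state.
- imaging.capture(name): name is "scene" or "side" or "wrist"; returns (picture, depth): 384x512x3 uint8, blue, green, red; 384x512 float32, m along the optical axis (not along the pixel's ray), 0 where there is no reading.
- imaging.camera_info(name): a dict with "camera_matrix" (3x3 intrinsics, pixels), "origin" and "rotation" of the camera in the world; the wrist camera has in their place "mount" (4x4, takes a point from camera to tool coordinates, whose origin is the TCP and whose axes are the flange's). Camera axes: x right, y up, looking along -z (the intrinsics and any distortion apply to the point x, -y, -z); pixel columns grow to the right and rows downward; lengths in m; the calibration is good to about 2 mm. A picture is of the moment at which its call begins: read the wrist's pose just before it. camera_info takes no time and is no camera call.
A pose or a line that the arm cannot do raises r.MotionError and nothing moves.
- ticket.hand_in(): hands the job in, once; it reports no verdict.
The state is a dict: "t": time; "joint_positions": joint angles; "qvel": joint speeds; "tau": joint torques, N m; "eef_pos": TCP position; "orientation": TCP orientation; "ft_force": force on the tool from outside, world axes, zero at the start; "moment": the same for the moment, N m; "width": finger opening in m.
Only numpy, scipy, OpenCV 4.12 (cv2) and the standard library are available. Lean on these libraries where they do the work, as an engineer would, in place of code of your own. Each camera call takes 0.05 s, during which the arm holds its last target. There are 200 camera calls.

## Working session

There is one attempt and no reset: what is moved stays moved. The work goes in short steps, each a Python script; the robot and the scene stay as the last script left them, time stands still between calls to the robot, and variables do not carry over. Pictures are saved under pics/ and viewed, about 12 in all and at most 16, crops included, and the job is handed in when it is done.

```bash
ls; mkdir -p pics
python3 - <<'E'
from station import r,hand,ik,monitor,imaging,ticket
import cv2,numpy as np,pickle
s=monitor.read_state();print(s['t'],s['eef_pos'],s['orientation'],s['width'])
D={}
for n in ['scene','side','wrist']:
    p,d=imaging.capture(n);i=imaging.camera_info(n);print(n,i);D[n]=(p,d,i)
    cv2.imwrite(f'pics/a_{n}.png',p)
pickle.dump(D,open('a.pkl','wb'))
E
```

```text
pics
0.0 [ 0.1327498  -0.53320234  0.2304728 ] [[ 9.70432424e-01  2.41372950e-01 -9.34194069e-05]
 [ 2.41372715e-01 -9.70430769e-01  1.82626275e-03]
 [ 3.50153362e-04 -1.79481349e-03 -9.99998328e-01]] 0.08509640818682943
scene {'camera_matrix': array([[479.56205366,   0.        , 257.80985607],
       [  0.        , 479.56205366, 191.58480891],
       [  0.        ,   0.        ,   1.        ]]), 'origin': array([-0.3454383 , -0.5461603 ,  0.52720168]), 'rotation': array([[ 0.54016675,  0.36284531, -0.75931757],
       [-0.84155691,  0.23435962, -0.48668012],
       [ 0.00136378,  0.90189736,  0.43194825]])}
side {'camera_matrix': array([[358.00941395,   0.        , 255.82988142],
       [  0.        , 358.00941395, 189.07846565],
       [  0.        ,   0.        ,   1.        ]]), 'origin': array([0.13758184, 0.81893914, 0.37931632]), 'rotation': array([[-0.89719885,  0.12602661, -0.42326294],
       [-0.44084724, -0.31250188,  0.84142515],
       [-0.0262285 ,  0.94151998,  0.33593481]])}
wrist {'camera_matrix': array([[299.48478994,   0.        , 257.32601852],
       [  0.        , 299.48478994, 193.03058799],
       [  0.        ,   0.        ,   1.        ]]), 'mount': array([[ 8.18902235e-04,  9.56250238e-01,  2.92548821e-01,
         7.43626691e-02],
       [ 9.99999497e-01, -6.13617425e-04, -7.93474450e-04,
         7.17495671e-04],
       [-5.79247077e-04,  2.92549323e-01, -9.56250259e-01,
        -1.43043993e-01],
       [ 0.00000000e+00,  0.00000000e+00,  0.00000000e+00,
         1.00000000e+00]])}
```

View pics/a_scene.png

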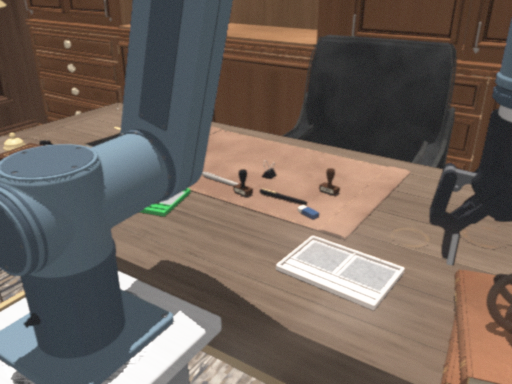

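View pics/a_side.png

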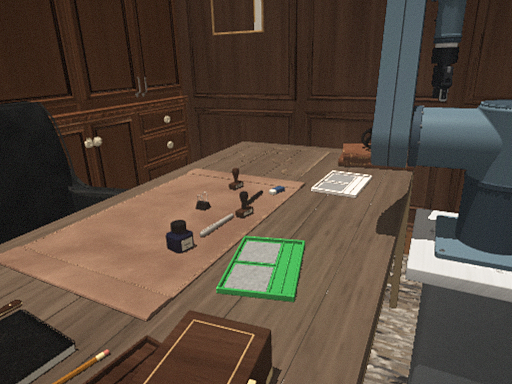

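The scene view shows the white tray at about (340,270), a stamp at (330,182), a second stamp at (243,185), the clip at (269,170), the black pen at (283,196) and the eraser at (309,211). In the side view the green tray is at (263,266), the bottle at (180,237) and the silver pen at (217,225). Next I'll take overhead wrist views.

```bash
cat > h.py <<'E'
from station import r,hand,ik,monitor,imaging,ticket
import cv2,numpy as np,pickle
def down(yaw):  # tool x axis at yaw, pointing down
    c,s=np.cos(yaw),np.sin(yaw)
    return np.array([[c,s,0],[s,-c,0],[0,0,-1.]])
def shot(name):
    s=monitor.read_state();p,d=imaging.capture('wrist');i=imaging.camera_info('wrist')
    M=np.eye(4);M[:3,:3]=s['orientation'];M[:3,3]=s['eef_pos'];M=M@i['mount']
    pickle.dump((p,d,i['camera_matrix'],M),open(name+'.pkl','wb'));cv2.imwrite(f'pics/{name}.png',p);return p,d,i['camera_matrix'],M
def rays(uv,K,M):
    uv=np.atleast_2d(uv).astype(float);v=np.c_[(uv[:,0]-K[0,2])/K[0,0],-(uv[:,1]-K[1,2])/K[1,1],-np.ones(len(uv))]
    return v@M[:3,:3].T
def onz(uv,z,K,M):
    v=rays(uv,K,M);o=M[:3,3];return o+v*((np.asarray(z)-o[2])/v[:,2])[:,None]
def pts(d,K,M):
    vv,uu=np.mgrid[:384,:512];return M[:3,3]+rays(np.c_[uu.ravel(),vv.ravel()],K,M).__mul__(d.reshape(-1,1)).__add__(0) .reshape(384,512,3)
E
python3 - <<'E'
from h import *
for n,y in [('w1',-.15),('w2',.2)]:
    r.movep([.42,y,.38],down(0));r.dwell(.2);p,d,K,M=shot(n)
    P=pts(d,K,M);print(monitor.read_state()['t'],M[:3,3],P[::60,::80,2].round(3))
E
```

```text
2.225 [ 0.49449951 -0.1515939   0.52264024] [[ 0.005  0.005  0.005  0.003 -0.    -0.002  0.   ]
 [ 0.003  0.005  0.005  0.005  0.     0.001 -0.   ]
 [ 0.     0.     0.002  0.001 -0.001  0.002  0.001]
 [ 0.002  0.004  0.     0.001  0.007  0.     0.054]
 [-0.    -0.001 -0.001 -0.001  0.    -0.001  0.053]
 [-0.305 -0.312  0.41   0.    -0.312  0.439 -0.745]
 [ 0.463  0.446  0.468  0.461  0.461  0.467  0.459]]
3.7917 [0.49502676 0.19811848 0.52298518] [[ 0.013  0.007  0.004  0.004  0.003  0.523  0.004]
 [ 0.014  0.008  0.004  0.003  0.005  0.004  0.006]
 [ 0.005  0.001  0.001  0.004  0.     0.001  0.   ]
 [ 0.072  0.02   0.001  0.009  0.002  0.001  0.005]
 [ 0.072  0.     0.     0.     0.001 -0.001  0.   ]
 [-0.746 -0.318  0.412 -0.283 -0.001  0.438 -0.311]
 [ 0.462  0.447  0.467  0.462  0.462  0.467  0.458]]
```

View pics/w1.png

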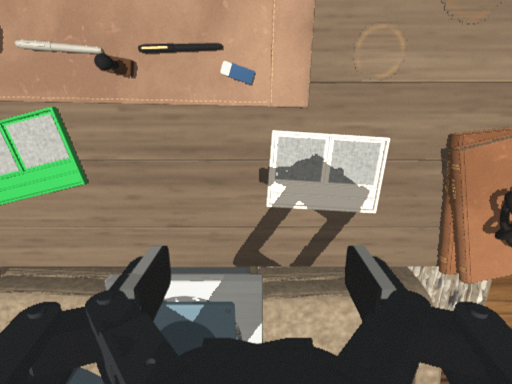

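View pics/w2.png

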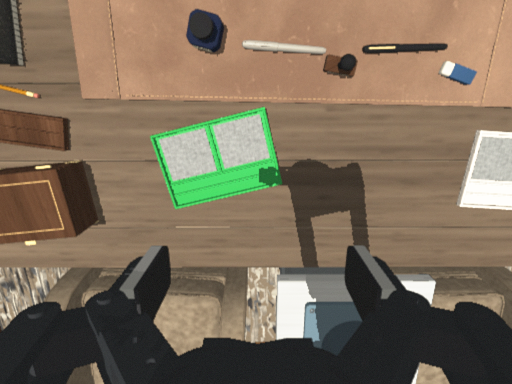

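The wrist views cover both trays, both pens, the bottle, the eraser and one stamp. The other stamp and the clip lie further out, so I'll take one more overhead view from further forward.

Run:
```python
from h import *
r.movep([.55,.03,.36],down(0));r.dwell(.2);p,d,K,M=shot('w3');print(monitor.read_state()['t'],M[:3,3])
cv2.imwrite('pics/w3c.png',cv2.resize(p[:300],None,fx=1.56,fy=1.56,interpolation=cv2.INTER_CUBIC))
P=pts(d,K,M)
hi=((P[...,2]>.009)&(P[...,2]<.09)).astype(np.uint8);hi[250:]=0
n,l,st,c=cv2.connectedComponentsWithStats(hi)
for i in range(1,n):
    if st[i,4]>25:
        m=l==i;print(c[i].round(0),st[i],P[m].mean(0).round(3),P[m][:,2].max().round(3),p[m].mean(0).round(0))
```

```text
4.9083 [0.62380238 0.03093627 0.50395588]
[419.  27.] [399   0  40  59 749] [ 0.73  -0.208  0.01 ] 0.012 [112. 141. 182.]
[422.  62.] [415  51  14  23 115] [ 0.683 -0.219  0.01 ] 0.011 [114. 144. 185.]
[231.  66.] [220  54  22  24 417] [0.675 0.07  0.022] 0.048 [58. 62. 64.]
[352.  68.] [333  57  36  23 651] [ 0.671 -0.104  0.039] 0.072 [45. 62. 88.]
[404. 108.] [389  57  37 105 862] [ 0.614 -0.203  0.01 ] 0.012 [118. 149. 190.]
[415.  84.] [405  78  20  12  87] [ 0.651 -0.215  0.01 ] 0.011 [118. 149. 189.]
[ 99. 120.] [  76  103   45   36 1280] [0.597 0.267 0.044] 0.065 [50. 41. 39.]
[416. 114.] [410 105  10  19  61] [ 0.605 -0.222  0.01 ] 0.011 [108. 137. 177.]
[178. 133.] [139 127  82  12 582] [0.576 0.159 0.015] 0.02 [169. 187. 197.]
[294. 134.] [255 130  82   9 588] [ 0.575 -0.029  0.015] 0.02 [61. 73. 82.]
[234. 151.] [219 141  31  22 509] [0.55  0.067 0.038] 0.071 [43. 56. 74.]
[349. 156.] [332 146  34  22 415] [ 0.539 -0.119  0.017] 0.019 [166. 147. 129.]
[391. 158.] [386 153   9  11  32] [ 0.535 -0.192  0.01 ] 0.011 [125. 157. 199.]
[399. 173.] [387 159  24  28 176] [ 0.51  -0.209  0.01 ] 0.011 [120. 151. 192.]
[386. 170.] [381 161  11  17  48] [ 0.515 -0.186  0.01 ] 0.011 [123. 156. 198.]
[  5. 168.] [  0 162  12  12  37] [0.517 0.455 0.01 ] 0.011 [111. 141. 180.]
[123. 212.] [ 59 186 130  64 658] [0.439 0.266 0.012] 0.015 [ 87. 187.  61.]
[430. 221.] [368 208 121  42 591] [ 0.424 -0.275  0.012] 0.016 [235. 244. 247.]
```

View pics/w3c.png

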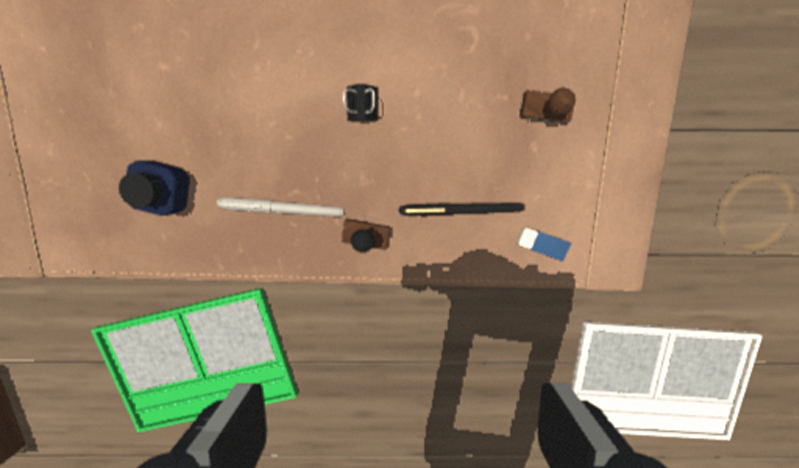

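The fountain pen is at zoomed pixel (462,208), the eraser at (545,243), the silver pen at (280,207) and the bottle at (160,187). The brown stamp is at (548,105), the black stamp at (365,237) and the clip at (362,103). I'll take close-ups of each target to refine these.

```bash
cat >> h.py <<'E'
def rect(xy):
    (c,s,a)=cv2.minAreaRect(np.ascontiguousarray(xy,np.float32)*1000)
    a=np.radians(a)
    if s[0]<s[1]: s=s[::-1];a+=np.pi/2
    a=(a+np.pi/2)%np.pi-np.pi/2   # long axis direction in (-90,90]
    return np.array(c)/1000,np.array(s),a  # m, mm, rad
def tray(p,K,M,col):
    h=cv2.cvtColor(p,cv2.COLOR_BGR2HSV)
    m=cv2.inRange(h,(45,110,50),(80,255,255)) if col=='g' else cv2.inRange(h,(0,0,205),(179,40,255))
    m[262:]=0
    m=cv2.morphologyEx(m,cv2.MORPH_CLOSE,np.ones((5,5)))
    cs=cv2.findContours(m,cv2.RETR_EXTERNAL,cv2.CHAIN_APPROX_NONE)[0];c=max(cs,key=cv2.contourArea)[:,0]
    return rect(onz(c,.012,K,M)[:,:2])
def obj(p,d,K,M,xy,lo,hi,plane,rad=.05):
    P=pts(d,K,M);m=(P[...,2]>lo)&(P[...,2]<hi)&(np.hypot(P[...,0]-xy[0],P[...,1]-xy[1])<rad)
    m=cv2.morphologyEx(m.astype(np.uint8),cv2.MORPH_OPEN,np.ones((2,2)))
    n,l,st,_=cv2.connectedComponentsWithStats(m);m=l==1+np.argmax(st[1:,4])
    v,u=np.nonzero(m);o=rect(onz(np.c_[u,v],plane,K,M)[:,:2]);return o+(P[m][:,2].max(),len(v))
E
python3 - <<'E'
from h import *
print('w2 g',tray(*[pickle.load(open('w2.pkl','rb'))[i] for i in (0,2,3)],'g'))
print('w1 w',tray(*[pickle.load(open('w1.pkl','rb'))[i] for i in (0,2,3)],'w'))
def go(n,x,y,z):
    r.movep([x,y,z],down(0));r.dwell(.25);return shot(n)
S=go('gt',.41,.27,.30);print('g',tray(S[0],S[2],S[3],'g'))
S=go('bo',.62,.262,.22);print('cap',obj(*S,(.59,.265),.052,.07,.062));print('body',obj(*S,(.59,.265),.025,.052,.042))
S=go('sp',.59,.155,.16);print('silver',obj(*S,(.576,.155),.0095,.03,.011,.085))
S=go('fp',.59,-.03,.16);print('fount',obj(*S,(.576,-.03),.0095,.03,.011,.085))
S=go('er',.56,-.12,.16);print('eraser',obj(*S,(.539,-.12),.0115,.03,.016))
S=go('bs',.68,-.105,.18);print('stamp block',obj(*S,(.67,-.105),.015,.027,.022));print('handle',obj(*S,(.67,-.105),.045,.08,.068))
S=go('wt',.41,-.28,.30);print('w',tray(S[0],S[2],S[3],'w'))
print(monitor.read_state()['t'])
im=[cv2.imread(f'pics/{n}.png')[:300] for n in ('gt','bo','bs','wt','sp','er')]
o=np.vstack([np.hstack(im[:2]),np.hstack(im[2:4]),np.hstack(im[4:])])
cv2.imwrite('pics/m1.png',cv2.resize(o,(683,600),interpolation=cv2.INTER_AREA))
E
```

```text
w2 g (array([0.39810056, 0.26711615]), array([199.4054718 , 136.06762695]), np.float64(-1.3318166675597682))
w1 w (array([ 0.37458844, -0.27137851]), array([199.27267456, 136.06195068]), np.float64(1.5058197235708164))
g (array([0.39803967, 0.26748956]), array([199.36274719, 135.77676392]), np.float64(-1.3313128807053092))
cap (array([0.59536536, 0.27486832]), array([32.3998642 , 29.90101814]), np.float64(0.0018951960676028001), np.float64(0.3649206632799582), 715)
body (array([0.59731763, 0.27415753]), array([49.12240219, 47.02967453]), np.float64(-0.24864550254303008), np.float64(0.3649206632799582), 931)
silver (array([0.57448553, 0.15550824]), array([130.68916321,  13.6694355 ]), np.float64(1.5028493668489964), np.float64(0.3039877195703502), 1418)
fount (array([ 0.57339929, -0.03193692]), array([130.96455383,  13.60536098]), np.float64(-1.5370377660025105), np.float64(0.3030582259930713), 1436)
eraser (array([ 0.53767352, -0.12095   ]), array([52.38753891, 22.15631866]), np.float64(1.2441529611939526), np.float64(0.3030380020200998), 1044)
stamp block (array([ 0.67255334, -0.11125729]), array([47.69262314, 25.15352058]), np.float64(1.4447567687266618), np.float64(0.3231361992025453), 797)
handle (array([ 0.67445819, -0.11077753]), array([21.42195129, 21.40842247]), np.float64(-0.7680080543743673), np.float64(0.07089898143927903), 474)
w (array([ 0.37444058, -0.27169519]), array([199.20085144, 135.94291687]), np.float64(1.5073549027811923))
12.6667
```

View pics/m1.png

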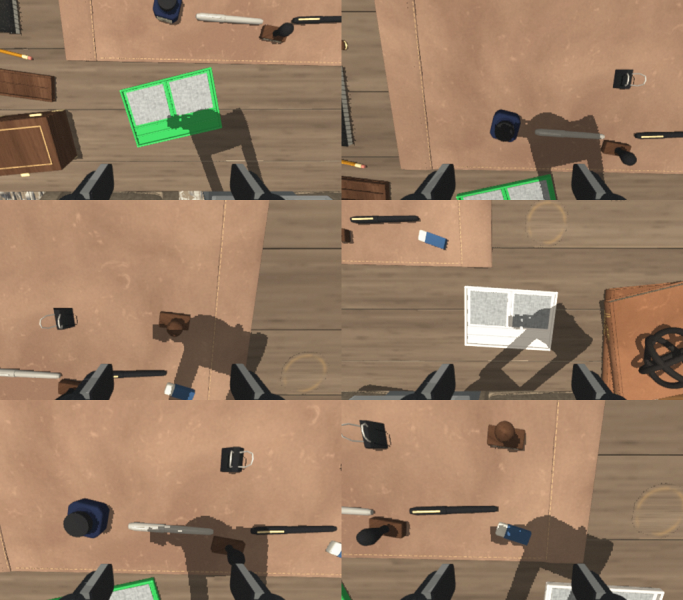

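All measured sizes match the specification to about 1 mm (trays 199x136, pens 131x13.6, eraser 52x22, block 48x25, bottle about 49x47). I'll start with the pens.

```bash
cat >> h.py <<'E'
TR={'g':(np.array([.3980,.2674]),.2395),'w':(np.array([.3745,-.2716]),-.0635)}
def tpos(t,x,y):
    c,a=TR[t];return c+np.array([x*np.cos(a)-y*np.sin(a),x*np.sin(a)+y*np.cos(a)])
def grab(xy,phi,z,op,up=.14):
    R=down(phi+np.pi/2);hand.command_gripper(op)
    r.movep([*xy,up],R);f=r.servo_line([*xy,z],max_speed=.1,until_force=20)
    print('contact' if f else 'ok',monitor.read_state()['eef_pos'].round(4))
    hand.command_gripper(0);print('width',monitor.read_state()['width'])
    r.servo_line([*xy,up],max_speed=.15);print('lifted',monitor.read_state()['width'])
def put(xy,phi,z,op,up=.14):
    R=down(phi+np.pi/2);r.movep([*xy,up],R);r.servo_line([*xy,z+.03],max_speed=.15)
    f=r.servo_line([*xy,z],max_speed=.05,until_force=12);s=monitor.read_state()
    print('contact' if f else 'ok',s['eef_pos'].round(4),s['width'])
    hand.command_gripper(op);r.dwell(.2);r.servo_line([*xy,up],max_speed=.15);print('t',monitor.read_state()['t'])
E
python3 - <<'E'
from h import *
grab((.5735,-.032),-1.537+np.pi/2,.0065,.035); put(tpos('g',-.033,0),TR['g'][1],.0095,.026)
r.movep([.41,.27,.30],down(0));r.dwell(.2);p=shot('c1')[0]
cv2.imwrite('pics/c1c.png',cv2.resize(p[60:270,150:400],None,fx=3,fy=2.8))
E
```

```text
ok [ 0.5741 -0.0321  0.0072]
width 0.008623467951980662
lifted 0.008648393705029147
ok [0.3659 0.2596 0.0093] 0.00886207984208883
t 21.7833
```

View pics/c1c.png

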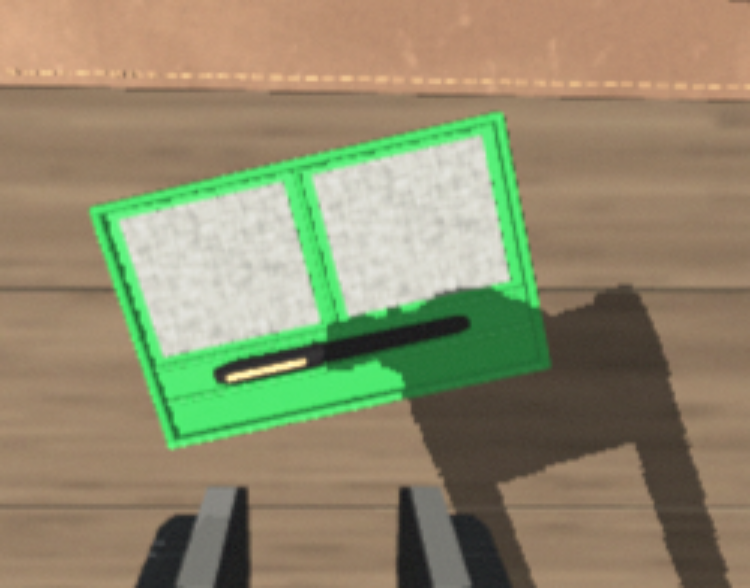

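The fountain pen lies in the green groove, running from (220,375) to (465,323), parallel to the ribs and roughly centred along it. Next come the silver pen and the eraser.

Run:
```python
from h import *
grab((.5743,.1555),1.503-np.pi/2,.0065,.035); assert monitor.read_state()['width']>.005
put(tpos('w',-.033,0),TR['w'][1],.0095,.026)
grab((.5377,-.121),1.244-np.pi/2,.0065,.045); assert monitor.read_state()['width']>.012
put(tpos('w',.021,.048),TR['w'][1],.0075,.04)
r.movep([.41,-.28,.30],down(0));r.dwell(.2);p=shot('c2')[0]
cv2.imwrite('pics/c2c.png',cv2.resize(p[60:270,150:400],None,fx=3,fy=2.8))
```

```text
ok [0.5749 0.1556 0.0072]
width 0.008773789765714177
lifted 0.008488071306188472
ok [ 0.3415 -0.2695  0.0093] 0.008632998443777549
t 33.1667
ok [ 0.5382 -0.1212  0.0071]
width 0.019005657011258104
lifted 0.019122087895587333
contact [ 0.398  -0.2246  0.0075] 0.01920432340603827
t 41.0583
```

View pics/c2c.png

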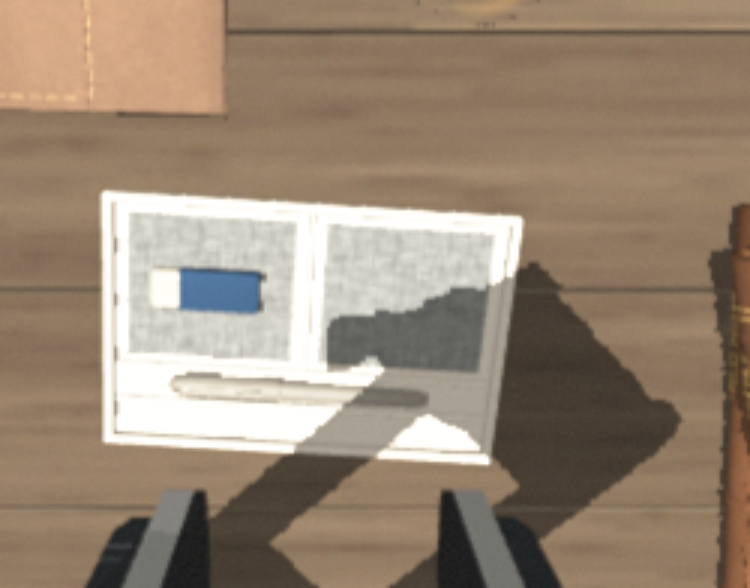

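The silver pen is in the white groove, from (172,383) to (428,400), and the eraser lies in the middle of the left bay at (207,290). Now the stamp and the bottle.

Run:
```python
from h import *
grab((.673,-.111),1.4448-np.pi/2,.010,.055); assert monitor.read_state()['width']>.012
put(tpos('w',.021,-.048),TR['w'][1],.0105,.04,up=.17)
grab((.596,.2745),-.249,.017,.08,up=.16); assert monitor.read_state()['width']>.03
put(tpos('g',.021,.048),TR['g'][1],.0175,.065,up=.17)
for n,y in (('c3',.27),('c4',-.28)):
    r.movep([.41,y,.30],down(0));r.dwell(.2);shot(n)
r.movep([.55,.03,.36],down(0));r.dwell(.2);S=shot('c5')
im=[cv2.imread(f'pics/{n}.png')[60:270,130:420] for n in ('c3','c4')]
o=cv2.resize(np.hstack(im),(800,290));q=cv2.resize(S[0][:200],(800,310))
cv2.imwrite('pics/c6.png',np.vstack([o,q]))
T={n:pickle.load(open(n+'.pkl','rb')) for n in ('c3','c4','c5')}
def rep(k,S,t,x,y,lo,hi,pl,rad=.05):
    o=obj(*S,tpos(t,x,y),lo,hi,pl,rad);c,a=TR[t];d=o[0]-c;print(k,'tray x,y',round(d@[np.cos(a),np.sin(a)],4),round(d@[-np.sin(a),np.cos(a)],4),'size',o[1].round(1),'rel ang',round(o[2]-a,3))
rep('cap',T['c3'],'g',.021,.048,.055,.08,.062);rep('fpen',T['c3'],'g',-.033,0,.0105,.03,.011,.075)
rep('block',T['c4'],'w',.021,-.048,.016,.028,.022);rep('handle',T['c4'],'w',.021,-.048,.045,.08,.068)
rep('eraser',T['c4'],'w',.021,.048,.0125,.03,.016,.035);rep('spen',T['c4'],'w',-.033,0,.0105,.03,.011,.075)
W3=pickle.load(open('w3.pkl','rb'))
for k,xy,lo in (('black',(.55,.067),.03),('clip',(.675,.07),.02)):
    for S in (W3,T['c5']): print(k,obj(*S,xy,lo,.09,.04)[:3])
print(monitor.read_state()['t'])
```

```text
ok [ 0.6736 -0.1112  0.0109]
width 0.022227513640816873
lifted 0.022052671175229695
contact [ 0.392  -0.3204  0.011 ] 0.022144025089379783
t 51.7333
ok [0.5966 0.2746 0.0178]
width 0.04599096173651714
lifted 0.046379824654553696
contact [0.4064 0.3187 0.018 ] 0.04628300334335421
t 61.5833
cap tray x,y 0.0181 0.0482 size [32.  30.8] rel ang -1.043
fpen tray x,y -0.0358 -0.0002 size [131.   13.4] rel ang -1.576
block tray x,y 0.0194 -0.048 size [48.  24.8] rel ang 1.577
handle tray x,y 0.0205 -0.0471 size [21.4 20.7] rel ang 0.088
eraser tray x,y 0.0187 0.0473 size [50.9 21.6] rel ang 1.577
spen tray x,y -0.0351 -0.0011 size [130.   13.7] rel ang 1.566
black (array([0.54354022, 0.06853379]), array([23.61881447, 21.88777924]), np.float64(-0.013770806522636292))
black (array([0.5430769 , 0.06865656]), array([22.09122086, 21.83714867]), np.float64(-0.020076772509780128))
clip (array([0.67204797, 0.06821707]), array([30.56767273, 18.78700829]), np.float64(0.003094621794847763))
clip (array([0.67209607, 0.06511964]), array([30.48693466, 14.38611221]), np.float64(-0.03180293710550863))
67.1333
```

View pics/c6.png

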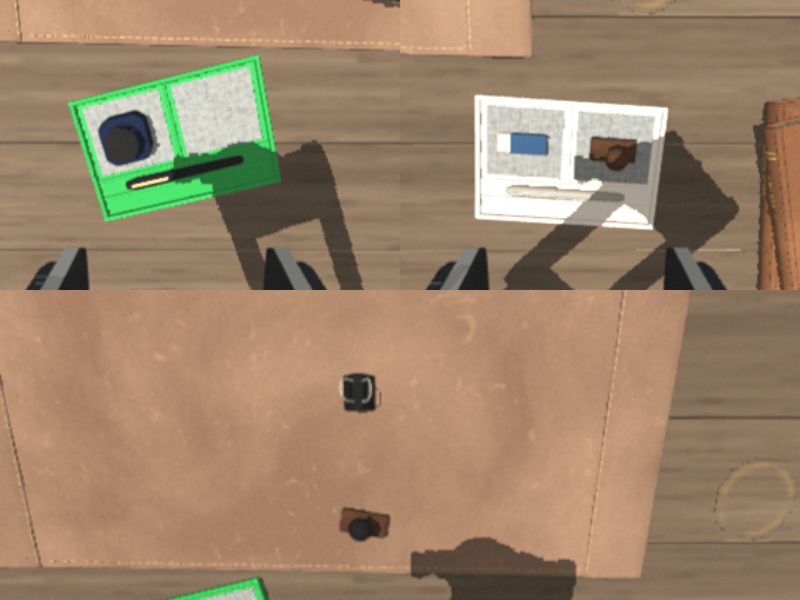

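Everything is in place: the bottle, pen, eraser and brown stamp are in their slots, and the clip at (359,392) and black stamp at (363,523) haven't moved.

Run:
```python
from h import *
print(monitor.read_state()['t'],monitor.read_state()['eef_pos']);print(ticket.hand_in())
```

```text
67.1333 [0.54993117 0.02889183 0.35984996]
the job is handed in; nothing more can be done
None
```

Both kits are made up and the job is handed in at t = 67 s, with the arm clear of everything. The hand-in itself reports no verdict.

The last wrist-camera checks, in each tray's own frame:

| Item | Tray | x (mm) | y (mm) | Target x, y (mm) |
|---|---|---|---|---|
| Fountain pen | green | -36 | 0 | -33, 0 |
| Ink bottle (cap) | green | 18 | 48 | 21, 48 |
| Silver ball pen | white | -35 | -1 | -33, 0 |
| Eraser | white | 19 | 47 | 21, 48 |
| Brown stamp (block) | white | 19 | -48 | 21, -48 |

- **Alignment:** Both pens lie within about 0.01 rad of the groove direction.
- **Upright and seated:** The bottle and brown stamp look upright in the pictures. The eraser, stamp and bottle each touched the tray floor, giving a small contact force at the expected height, before release. The pens were let go about 3 mm above the groove floor.
- **Black stamp:** It moved less than 1 mm between the before and after views.
- **Binder clip:** Its measured centre shifted 3 mm in y. The mask around its wire handles came out narrower the second time, so I put this down to measurement noise; the clip was never approached.

No check failed.

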